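# Hang a fresh label roll on the revolving roll tree

### The arm

A 7-joint arm with a two-finger parallel gripper is mounted at the origin on the work surface. World frame = base frame: x ahead of the robot, y to its left, z up, the work surface at z = 0. Lengths are in m, angles in rad, forces in N, time in s.
With the tool pointing down it reaches from about 0.4 to 0.85 m from the base axis. Payload 10.4 kg.
Tool frame: the origin (TCP) lies midway between the tips of the shut fingers; the grasp point (between the pads) lies 19 mm behind it; z points along the fingers, x is the direction in which the jaws open and shut, and the axes are right-handed (so a half turn about z gives the same grasp; the last joint's range is limited). The gripper opens to 87 mm and grips with 3 to 60 N. Pads are 19 mm wide; open, the fingers measure 117 mm over their backs; the gripper's body (75 mm by 190 mm) begins 51 mm behind the grasp point.
Start: joints at [-1.262, 0.332, -0.065, 1.46, 0.022, 1.35, -0.088], TCP at [0.204, 0.591, 0.223] pointing down, gripper open.
Joint ranges: [-2.6, 2.6], [-0.5, 2.12], [-1.47, 1.34], [0.16, 2.42], [-1.27, 4.41], [0.06, 2.06], [-2.6, 2.6]. Speed limits (rad/s): [2.22, 2.22, 2.79, 2.79, 3.14, 3.14, 3.14].

### API

Orientations are given as a unit quaternion [x, y, z, w].
In Python, from bench import r gives the robot as it stands. The module is installed in compiled form; this text tells all that it offers.
- The arm moves only by the tool play_rows, never from a script. Its argument "commands" is a list of rows, each a list of 7 numbers: the shift along the world's x, y, z in cm, then the turn, a rotation vector about the world's x, y, z in rad, then the finger opening in cm, from 0 to 8.7. A call has 1 to 20 rows; each row shifts and turns the commanded pose from where the row before left it; what a row does not reach is not made up. A row lasts 1/8 s, in which the tool goes at most 62.5 mm and 10.7 degrees, less where a joint would pass 70% of its speed; a pose out of reach is approached as far as the arm can. A call is refused whole if a number of a shift passes 6.25 or a number of a turn 0.188, either way. A call with a gripper value outside its range is refused whole. The fingers move at their own pace and stop on an object; "grip_force" is the grip in N (left out, the last holds). Time passes only in rows, so rows that do not move let the fingers close. It gives the time, the measured TCP pose, the force and the opening at its end, in the units of the state.
- r.read_state(): the state, without advancing time (a new reading comes with each control period).
- r.camera(name): name is "scene" or "side" or "wrist"; returns a dict with "img" (384x512x3 uint8, red, green, blue), "K" (3x3 intrinsics, pixels), "k1" (the pictures are not rectified: a ray, as slopes to the right and down, at radius r is drawn at 1 + k1 r^2 times it, then the intrinsics apply), "camera_from_world" (4x4, takes a point from world to camera coordinates). Camera axes: x right, y down, z forward; pixel columns grow to the right and rows downward; lengths in m; the calibration is good to about 2 mm. A picture is of the moment at which its call begins. There is no depth.
- r.close_job(): hands the job in, once; it reports no verdict.
The state is a dict: "time": time; "joint_positions": joint angles; "joint_vel": joint speeds; "joint_torque": joint torques, N m; "ee_pos": TCP position; "eef_rot": TCP orientation; "ft_force": force on the tool from outside, world axes, zero at the start; "torque": the same for the moment, N m; "width": finger opening in m.
Only numpy, scipy, OpenCV 4.12 (cv2) and the standard library are available. Lean on these libraries where they do the work, as an engineer would, in place of code of your own. Each camera call takes 0.05 s, during which the arm holds its last target. There are 200 camera calls.

### The job

First turn the revolving label-roll tree until one of its two empty arms points at the yellow mark in front of its foot. Then take the white label roll from its cradle, slide it onto that arm until it just touches the red stop collar without shoving the collar along, and let it hang there, with the arm still at the mark. Work gently: neither the fingers nor the roll may bump, wrench or jam the tree, and leave the other things on the bench alone.

Things in the scene. Friction and masses are not known exactly. Their poses are not given: they have to be found in the camera images.
- rack: The tree's round steel foot, 200 mm across, 14 mm high, screwed to the bench, with a fixed mast. Origin: on the mast's axis at the bench top. Its -x axis points along the yellow mark: a strip of yellow tape 24 mm wide on the bench, from the foot's rim to 200 mm from the mast.
- tree (a joint): Turn of the tree's head on the mast, rad, growing counter-clockwise seen from above, without end stops. At 0 arm a points at the yellow mark and arm b away from it; at pi (3.14) arm b does. The bearing is stiff: 0.45 N m turns it (about 4 N at 115 mm out), and it stays where it is left. It yields to a sideways push on an arm, not to a vertical or endways one.
- tree_hub (a point): On the mast's axis, 120 mm above the bench, where the axes of the four arms meet. Blue sleeve 46 mm across, black cap up to 163 mm above the bench. Arms a and b are opposite each other and empty; the two arms between them carry rolls. An arm counts as at the mark within 13 degrees. Pressing on the tree with more than 30 N is too rough.
- nose_a (a point): Outermost point of empty arm a, on its axis. Every arm is a fixed round steel bar 22 mm in diameter with a hemispherical nose, 155 mm from the hub point along the arm. It rises outward by 0.14 rad (8 degrees), so the nose is 142 mm up. The point's axes are those of the turning head.
- nose_b (a point): The same point of empty arm b, opposite arm a.
- stop_a (a joint): How far the red stop collar of arm a (40 mm across, 14 mm thick, black thumb screw) has been shoved inward along the arm from where it was found, in m: 0 at the start, not more than 0.0025 allowed; it slips at about 12 N. Where it is clamped is set by hand, is not measured and must be felt: its outer face is 61 to 89 mm from the hub point along the arm.
- stop_b (a joint): The same for the stop collar of arm b.
- orange_roll (a point): Centre of the orange roll on the arm 90 degrees clockwise (from above) of arm a: 92 mm across, 50 mm wide, 75 to 125 mm out along its arm, fixed on it.
- blue_roll (a point): Centre of the blue roll on the opposite arm: 80 mm across, else the same.
- roll_center (a point): Centre of the white label roll: 100 mm across, 50 mm wide between flat faces, card core with a 25.4 mm bore right through (1.7 mm play all round on an arm); 0.25 to 0.5 kg. x axis along the roll's axis, ends alike. Pressed home, the centre is 25 mm from the collar's face along the arm; hanging, it is 1.7 mm under the arm's axis. It does not slide by itself.
- cradle: Fixed low steel cradle in which the white roll stands on edge, axis level, its top 116 mm above the bench, to be gripped from above across its flat faces (within 35 mm of the rim). Plate 100 x 110 mm, two bars along its x axis, end plates 28 mm high, 92 mm apart. Origin: centre of its underside; x axis along the roll's axis.
- water_bottle: Bystander: clear bottle, 64 mm across, 200 mm tall. Origin: centre of its underside.
- carton: Bystander: closed cardboard box, 130 x 100 x 70 mm. Origin: centre of its underside.
- tape: Bystander: roll of brown packing tape lying flat, 104 mm across, 48 mm high. Origin: centre of its underside.
- cutter: Bystander: orange carton cutter, 145 x 26 x 15 mm, lying flat along its x axis. Origin: centre of its underside.
Not all that is in view belongs to the job. Leave any green or pink look-alike of the part that bears roll_center alone.

How it is judged:
On the way, in this order (a step that is already met when the one before it is completed fails the run):
1. an empty arm is turned to the yellow mark (((y of nose_a in the frame of rack between -0.035 and 0.035 m and x of nose_a in the frame of rack below 0 m) or (y of nose_b in the frame of rack between -0.035 and 0.035 m and x of nose_b in the frame of rack below 0 m))), for 0.3 s.
2. the roll is on that arm, slid up to the stop collar (((y of nose_a in the frame of rack between -0.035 and 0.035 m and x of nose_a in the frame of rack below 0 m and x of roll_center in the frame of stop_a between 0.02 and 0.0275 m and y of roll_center in the frame of stop_a between -0.006 and 0.006 m and z of roll_center in the frame of stop_a between -0.006 and 0.004 m and angle between the x axis of roll_center and the x axis of stop_a, either way round below 0.12 rad) or (y of nose_b in the frame of rack between -0.035 and 0.035 m and x of nose_b in the frame of rack below 0 m and x of roll_center in the frame of stop_b between 0.02 and 0.0275 m and y of roll_center in the frame of stop_b between -0.006 and 0.006 m and z of roll_center in the frame of stop_b between -0.006 and 0.004 m and angle between the x axis of roll_center and the x axis of stop_b, either way round below 0.12 rad))), for 0.2 s.
At the end, for the whole second after the job is handed in: The roll hangs at rest on an empty arm: bore over the arm, axis within 0.12 rad of it, inner face within 2.5 mm of the stop collar; that arm points at the yellow mark within about 13 degrees and the tree is still (((y of nose_a in the frame of rack between -0.035 and 0.035 m and x of nose_a in the frame of rack below 0 m and x of roll_center in the frame of stop_a between 0.02 and 0.0275 m and y of roll_center in the frame of stop_a between -0.006 and 0.006 m and z of roll_center in the frame of stop_a between -0.006 and 0.004 m and angle between the x axis of roll_center and the x axis of stop_a, either way round below 0.12 rad) or (y of nose_b in the frame of rack between -0.035 and 0.035 m and x of nose_b in the frame of rack below 0 m and x of roll_center in the frame of stop_b between 0.02 and 0.0275 m and y of roll_center in the frame of stop_b between -0.006 and 0.006 m and z of roll_center in the frame of stop_b between -0.006 and 0.004 m and angle between the x axis of roll_center and the x axis of stop_b, either way round below 0.12 rad)) and linear speed of roll below 0.02 m/s and velocity of joint tree between -0.05 and 0.05 rad/s); the robot touches nothing.
It fails at once if the roll presses on the tree (arm or stop collar) with more than 30 N (contact force between roll and tree above 30 N).
It fails at once if the fingers or the arm press on the tree with more than 30 N (contact force between any of the fingers, the arm and tree above 30 N).
It fails at once if the stop collar is shoved along its arm by more than 2.5 mm (value of joint any of stop_a, stop_b above 0.0025 m).
It fails at once if a bystander is shifted by more than 20 mm (distance of any of water_bottle, carton, tape, cutter from where it was at the start of the episode above 0.02 m).
It also fails if it takes over 72 s, if anything falls off the work surface, if the arm or the gripper's body presses on something with over 40 N, if the wrist force passes 120 N, or if a joint passes its speed limit or range.

## Working session

There is one attempt and no reset: what is moved stays moved. The work goes in short steps, Python scripts to look and compute and a tool call to move; the robot and the scene stay as the last step left them, time stands still between calls to the robot, and variables do not carry over. Pictures are saved under pics/ and viewed, about 8 in all and at most 12, crops included, and the job is handed in when it is done.

Besides the shell and the picture viewer there is one more tool, called by a JSON object that holds its "api" and its "payload", one argument or row to a line. play_rows: Moves the arm, as the interface text tells. Its arguments: {"type":"object","properties":{"commands":{"type":"array","items":{"type":"array","items":{"type":"number"}}},"grip_force":{"type":"number"}},"required":["commands"]}

```bash
mkdir -p pics; cat > h.py <<'E'
import numpy as np, cv2
from bench import r
def ray(c,u,v):
    K=c["K"];k1=c["k1"];xd=np.array([(u-K[0][2])/K[0][0],(v-K[1][2])/K[1][1]])
    x=xd.copy()
    for _ in range(20): x=xd/(1+k1*(x@x))
    T=np.array(c["camera_from_world"]);R=T[:3,:3]
    d=R.T@np.array([x[0],x[1],1]);return -R.T@T[:3,3],d/np.linalg.norm(d)
def onz(c,u,v,z):
    o,d=ray(c,u,v);return o+d*(z-o[2])/d[2]
def proj(c,p):
    T=np.array(c["camera_from_world"]);K=np.array(c["K"]);q=T[:3,:3]@np.array(p)+T[:3,3];x=q[:2]/q[2];x=x*(1+c["k1"]*(x@x))
    return np.array([K[0,0]*x[0]+K[0,2],K[1,1]*x[1]+K[1,2]])
def tri(rs):
    A=0;b=0
    for o,d in rs:
        P=np.eye(3)-np.outer(d,d);A=A+P;b=b+P@o
    return np.linalg.solve(A,b)
def save(c,n,crop=None,s=1):
    im=c["img"][:,:,::-1]
    if crop: x0,y0,x1,y1=crop; im=im[y0:y1,x0:x1]
    cv2.imwrite("pics/"+n,cv2.resize(im,None,fx=s,fy=s,interpolation=cv2.INTER_CUBIC))
E
python3 - <<'E'
from h import *
import pickle
print(r.read_state())
for n in("scene","side","wrist"):
    c=r.camera(n);save(c,n+"0.png",s=1.5);pickle.dump(c,open(n+"0.pkl","wb"))
    o,d=ray(c,256,192);print(n,o,d,c["k1"])
E
```

```text
{'time': 0.0, 'joint_positions': array([-1.26160483,  0.33286921, -0.06470296,  1.4609139 ,  0.02159254,
        1.34990664, -0.08846763]), 'joint_vel': array([-7.28953050e-04, -2.08377885e-05, -4.77399105e-04,  1.09532893e-03,
        1.45403656e-03, -2.14352420e-03,  2.30607557e-04]), 'joint_torque': array([ 1.25726005e-03, -6.23262835e+01,  2.54931499e-02, -3.89881039e+01,
       -6.11480023e-02,  3.99701810e-02,  1.31167017e-04]), 'ee_pos': array([0.20346368, 0.59055455, 0.2217687 ]), 'eef_rot': array([ 8.14151611e-01,  5.80651929e-01, -5.53900805e-04,  4.29589088e-04]), 'ft_force': array([-0.16277241,  0.23470529,  0.66604356]), 'torque': array([ 0.03851813, -0.03223841,  0.05858088]), 'width': 0.08702931421425181}
scene [ 1.23406856 -0.11883436  0.81488274] [-0.68202373  0.08039475 -0.72689774] 0.010134171019545174
side [ 0.37434695 -1.03264738  0.70935279] [ 0.19353243  0.83423097 -0.51633698] -0.05985172860854298
wrist [0.12718337 0.61715959 0.38452421] [ 0.28994526 -0.09539202 -0.95227733] -0.056826027752249895
```

View pics/scene0.png

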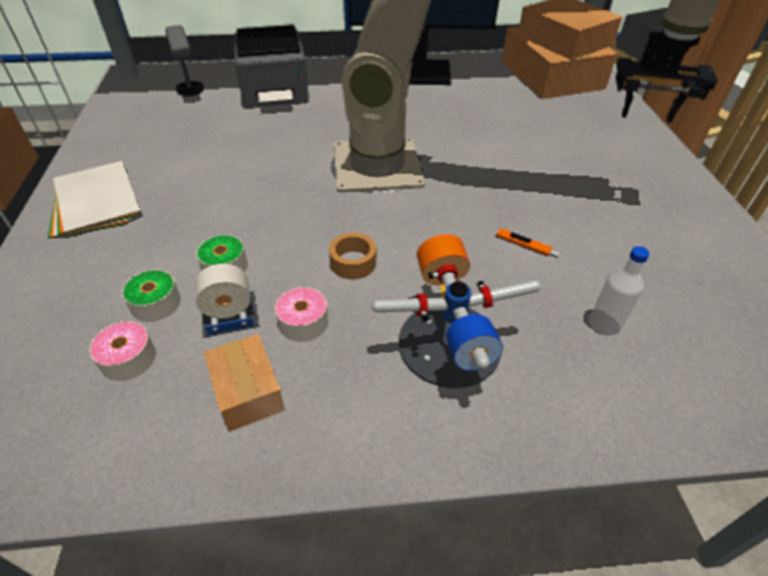

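View pics/side0.png

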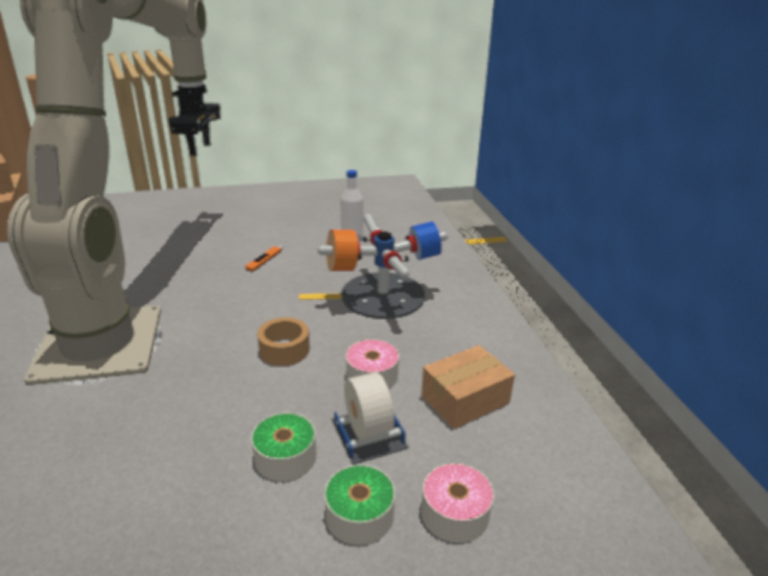

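Scene shows the tree at (455,300)/1.5, with the orange roll over the mark and the two empty arms left and right. The white roll stands in the blue cradle at (222,292)/1.5. The green rolls at (220,250) and (150,290) and the pink ones at (300,308) and (120,345) lie flat; they are look-alikes. I'll enlarge to confirm this.

```bash
python3 - <<'E'
from h import *
import pickle
S=pickle.load(open("scene0.pkl","rb"));D=pickle.load(open("side0.pkl","rb"))
def cr(c,x0,y0,w=133,h=100):
    return cv2.resize(c["img"][y0:y0+h,x0:x0+w,::-1],(400,300),interpolation=cv2.INTER_CUBIC)
im=np.vstack([np.hstack([cr(S,240,150),cr(S,100,155)]),np.hstack([cr(D,190,130),cr(D,180,225)])])
cv2.imwrite("pics/comp.png",im)
for n,c in(("S",S),("D",D)):
    hsv=cv2.cvtColor(c["img"],cv2.COLOR_RGB2HSV)
    for nm,lo,hi in(("yellow",(20,150,120),(32,255,255)),("blue",(100,150,60),(125,255,255)),("orange",(5,200,120),(15,255,255))):
        m=cv2.inRange(hsv,lo,hi);k,_,st,ce=cv2.connectedComponentsWithStats(m)
        for i in range(1,k):
            if 15<st[i][4]<5000: print(n,nm,st[i],ce[i].round(1))
    
E
```

```text
S blue [ 34  35  41   5 123] [54.3 36.7]
S blue [ 1 37 14  3 41] [ 7.7 38. ]
S blue [17 36 14  4 34] [23.7 37.6]
S blue [421 164  12  11  95] [426.1 169.1]
S blue [297 190  36  50 648] [310.1 215.7]
S blue [138 213  24  10 115] [150.3 217.3]
S blue [163 212   6   6  21] [165.6 214.4]
S orange [332 153  35  17 146] [349.8 161.2]
S orange [279 157  32  22 413] [293.2 165.6]
D yellow [312 159  13   3  27] [318.  160.3]
D yellow [200 196  19   3  45] [209.4 197.2]
D blue [276 149  17  22 257] [285.2 158.8]
```

View pics/comp.png

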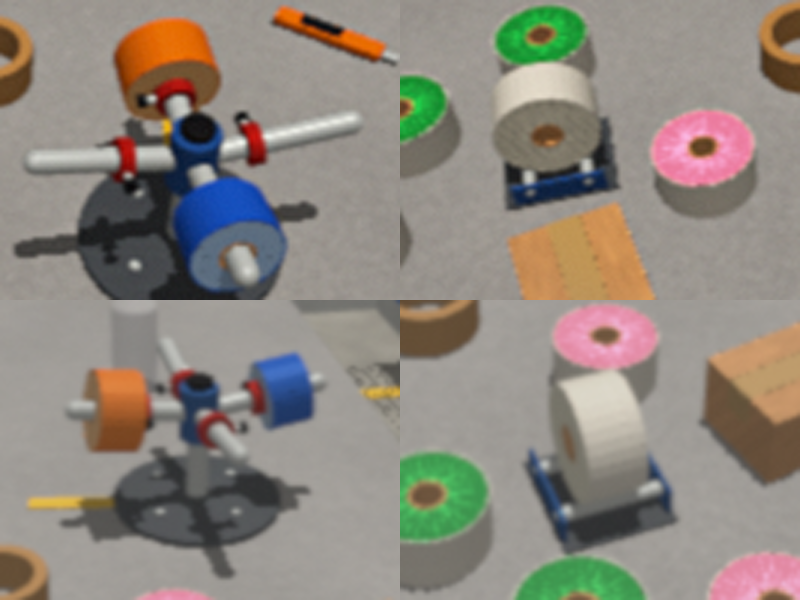

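The crop confirms it: the white roll stands on edge in the blue cradle (scene bore ≈(149,200)), while the green and pink ones lie flat. The empty arms' noses are at scene (249,203) and (359,190).

```bash
python3 - <<'E'
from h import *
import pickle
np.set_printoptions(precision=4,suppress=True)
S=pickle.load(open("scene0.pkl","rb"));D=pickle.load(open("side0.pkl","rb"))
def both(a,b): 
    p=tri([ray(S,*a),ray(D,*b)]);return p,proj(S,p)-a,proj(D,p)-b
print("cap",onz(S,306.5,192.2,.163),onz(D,256.5,157.9,.163),both((306.5,192.2),(256.5,157.9)))
print("left nose",onz(S,249.3,203.2,.142),onz(D,269.8,180.5,.142))
print("right nose",onz(S,359,190.2,.142),onz(D,245.2,144.3,.142))
print("foot ellipse",onz(D,228,198,.0),onz(D,283,198,0))
print("mark end",onz(D,199.3,197.5,0),onz(D,209.4,197.2,0),onz(D,228,197.5,0))
print("roll +x face",onz(S,149.2,199.9,.066)," -x face",onz(D,236.5,271.5,.066))
# cradle front plate ends (scene) top edge z=.028
print("front plate",onz(S,100+110/3.008,155+187/3.008,.028),onz(S,100+205/3.008,155+178/3.008,.028))
print("side: left plate corners",onz(D,180+128/3.008,225+155/3.008,.028),onz(D,180+165/3.008,225+225/3.008,.028))
for n,c in(("bottle",(600/1.5,322/1.5)),("tape",(352/1.5,262/1.5)),("cutter",(528/1.5,243/1.5)),("pink",(302/1.5,305/1.5)),("green",(220/1.5,248/1.5)),("cart",(245/1.5,370/1.5))): print(n,onz(S,*c,.05 if n in("pink","green") else .03))
E
```

```text
cap [0.6351 0.0828 0.163 ] [0.6277 0.0643 0.163 ] (array([0.6307, 0.0837, 0.1553]), array([-0.3559,  0.7647]), array([-0.419 , -0.4951]))
left nose [ 0.6407 -0.0658  0.142 ] [ 0.6437 -0.0564  0.142 ]
right nose [0.6215 0.2307 0.142 ] [0.6208 0.2266 0.142 ]
foot ellipse [0.5332 0.0909 0.    ] [0.7264 0.0555 0.    ]
mark end [0.4331 0.1125 0.    ] [0.4687 0.1081 0.    ] [0.5337 0.0942 0.    ]
roll +x face [ 0.5342 -0.3472  0.066 ]  -x face [ 0.4876 -0.3542  0.066 ]
front plate [ 0.5639 -0.3881  0.028 ] [ 0.561  -0.2976  0.028 ]
side: left plate corners [ 0.456  -0.3258  0.028 ] [ 0.4738 -0.4091  0.028 ]
bottle [0.627  0.3776 0.03  ]
tape [ 0.414  -0.0932  0.03  ]
cutter [0.3887 0.3058 0.03  ]
pink [ 0.5471 -0.1987  0.05  ]
green [ 0.3648 -0.3764  0.05  ]
cart [ 0.6764 -0.3021  0.03  ]
```

{"api": "play_rows", "payload": {
  "commands": [
    [3.3, -2.8, 2, 0, 0, -0.083, 0],
    [3.3, -2.8, 2, 0, 0, -0.083, 0],
    [3.3, -2.8, 2, 0, 0, -0.083, 0],
    [3.3, -2.8, 2, 0, 0, -0.083, 0],
    [3.3, -2.8, 0, 0, 0, -0.083, 0],
    [3.3, -2.8, 0, 0, 0, -0.083, 0],
    [3.3, -2.8, 0, 0, 0, -0.083, 0],
    [3.3, -2.8, 0, 0, 0, -0.083, 0],
    [3.3, -2.8, 0, 0, 0, -0.083, 0],
    [3.3, -2.8, 0, 0, 0, -0.083, 0],
    [3.3, -2.8, 0, 0, 0, -0.083, 0],
    [3.3, -2.8, 0, 0, 0, -0.083, 0],
    [3.3, -2.8, 0, 0, 0, -0.083, 0],
    [3.3, -2.8, 0, 0, 0, -0.083, 0],
    [0, 0, 0, 0, 0, 0, 0],
    [0, 0, 0, 0, 0, 0, 0]
  ]
}}

```text
time: 2.15
ee_pos: [0.6653, 0.1994, 0.3021]
eef_rot: [0.999, 0.039, -0.0, -0.0]
ft_force: [-0.3, 1.0, -0.3]
width: 0.0005
```

```bash
cat >> h.py <<'E'
from scipy.spatial.transform import Rotation as Ro
def st():
    s=r.read_state();R=Ro.from_quat(s["eef_rot"]).as_matrix()
    print("t%.2f"%s["time"],"p",s["ee_pos"].round(4),"xang %.3f"%np.arctan2(R[1,0],R[0,0]),"x",R[:,0].round(3),"z",R[:,2].round(3),"F",s["ft_force"].round(1),"w %.4f"%s["width"],"j",s["joint_positions"].round(2))
E
python3 -c "
from h import *
import pickle
st();c=r.camera('wrist');save(c,'w1.png',s=1.5);pickle.dump(c,open('w1.pkl','wb'))"
```

```text
t2.15 p [0.6653 0.1994 0.3021] xang 0.078 x [ 0.997  0.078 -0.001] z [-0.001  0.    -1.   ] F [-0.3  1.  -0.3] w 0.0005 j [-0.61  0.49  0.4   1.13 -0.18  1.56 -0.17]
```

View pics/w1.png

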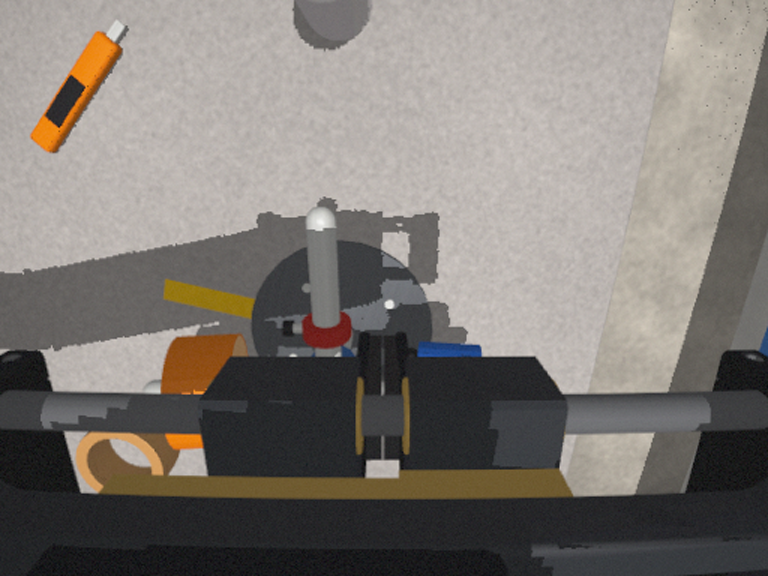

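The wrist view shows the yellow strip at (164,290)-(251,307), the nose at (320,208), the collar at (327,330), and the shut fingers to the right of the arm.

```bash
python3 - <<'E'
from h import *
import pickle
np.set_printoptions(precision=4,suppress=True)
c=pickle.load(open("w1.pkl","rb"))
f=lambda u,v,z:onz(c,u/1.5,v/1.5,z)
hsv=cv2.cvtColor(c["img"],cv2.COLOR_RGB2HSV);m=cv2.inRange(hsv,(18,170,100),(32,255,255));m[230:]=0
k,_,s,ce=cv2.connectedComponentsWithStats(m);i=1+s[1:,4].argmax();ys,xs=np.nonzero(_==i)
P=np.array([onz(c,u,v,0)[:2] for u,v in zip(xs,ys)]);mu=P.mean(0);w,V=np.linalg.eigh(np.cov(P.T));a=V[:,1]*-np.sign(V[0,1]);t=(P-mu)@a
print(s[i],"strip mid",mu,"ang",np.arctan2(a[1],a[0]),t.min(),t.max(),"width",((P-mu)@V[:,0]).min(),((P-mu)@V[:,0]).max())
print("mast est",mu+a*t.max()-a*.2)
print("nose",f(320,215,.142),"arm mid",f(326,315,.13),"collar mid",f(327,330,.13))
E
```

```text
[109 186  61  26 765] strip mid [0.4806 0.1054] ang 2.9872619473781694 -0.04987548189470684 0.049179687257641144 width -0.011294206359102213 0.011584636721620668
mast est [0.6296 0.0822]
nose [0.6184 0.2286 0.142 ] arm mid [0.6248 0.1474 0.13  ] collar mid [0.6261 0.1346 0.13  ]
```

{"api": "play_rows", "payload": {
  "commands": [
    [0, 0, -3, 0, 0, 0, 0],
    [0, 0, -4.5, 0, 0, 0, 0],
    [0, 0, -4.5, 0, 0, 0, 0],
    [0, 0, -3.5, 0, 0, 0, 0],
    [0, 0, -2.2, 0, 0, 0, 0],
    [-0.5, 0, 0, 0, 0, 0, 0],
    [-0.5, -0.05, 0, 0, 0, 0, 0],
    [-0.4, -0.05, 0, 0, 0, 0, 0],
    [0, 0, 0, 0, 0, 0, 0]
  ]
}}

```text
time: 3.32
ee_pos: [0.6517, 0.1982, 0.1267]
eef_rot: [0.999, 0.039, 0.001, -0.0]
ft_force: [0.9, 1.6, 0.2]
width: 0.0002
```

```bash
python3 - <<'E'
from h import *
st()
p=r.read_state()["ee_pos"][:2];M=np.array([.630,.082]);d=p-M;R=np.hypot(*d);a0=np.arctan2(d[1],d[0]);print(R,a0)
A=np.linspace(a0,2.765,26);Q=np.c_[np.cos(A),np.sin(A)]*np.linspace(R,.118,26)[:,None]
print((np.diff(Q,axis=0)*100).round(2).tolist())
E
```

```text
t3.33 p [0.6517 0.1982 0.1267] xang 0.077 x [0.997 0.077 0.001] z [ 0.001  0.001 -1.   ] F [0.9 1.6 0.2] w 0.0002 j [-0.62  0.53  0.37  1.43 -0.2   1.21 -0.15]
0.11821600460849722 1.3864423029816861
[[-0.64, 0.1], [-0.65, 0.07], [-0.65, 0.03], [-0.65, -0.01], [-0.65, -0.04], [-0.65, -0.08], [-0.64, -0.11], [-0.63, -0.15], [-0.62, -0.18], [-0.61, -0.22], [-0.6, -0.25], [-0.59, -0.28], [-0.57, -0.32], [-0.55, -0.35], [-0.53, -0.38], [-0.51, -0.41], [-0.49, -0.43], [-0.46, -0.46], [-0.44, -0.48], [-0.41, -0.51], [-0.38, -0.53], [-0.35, -0.55], [-0.32, -0.57], [-0.29, -0.58], [-0.26, -0.6]]
```

{"api": "play_rows", "payload": {
  "commands": [
    [-0.64, 0.1, 0, 0, 0, 0.053, 0],
    [-0.65, 0.07, 0, 0, 0, 0.053, 0],
    [-0.65, 0.03, 0, 0, 0, 0.053, 0],
    [-0.65, -0.01, 0, 0, 0, 0.053, 0],
    [-0.65, -0.04, 0, 0, 0, 0.053, 0],
    [-0.65, -0.08, 0, 0, 0, 0.053, 0],
    [-0.64, -0.11, 0, 0, 0, 0.053, 0]
  ]
}}

```text
time: 4.2
ee_pos: [0.607, 0.1979, 0.1261]
eef_rot: [0.975, 0.223, 0.001, -0.0]
ft_force: [4.6, 1.0, -3.1]
width: 0.0001
```

{"api": "play_rows", "payload": {
  "commands": [
    [-0.63, -0.15, 0, 0, 0, 0.053, 0],
    [-0.62, -0.18, 0, 0, 0, 0.053, 0],
    [-0.61, -0.22, 0, 0, 0, 0.053, 0],
    [-0.6, -0.25, 0, 0, 0, 0.053, 0],
    [-0.59, -0.28, 0, 0, 0, 0.053, 0],
    [-0.57, -0.32, 0, 0, 0, 0.053, 0],
    [-0.55, -0.35, 0, 0, 0, 0.053, 0],
    [-0.53, -0.38, 0, 0, 0, 0.053, 0],
    [-0.51, -0.41, 0, 0, 0, 0.053, 0],
    [-0.49, -0.43, 0, 0, 0, 0.053, 0],
    [-0.46, -0.46, 0, 0, 0, 0.053, 0],
    [-0.44, -0.48, 0, 0, 0, 0.053, 0],
    [-0.41, -0.51, 0, 0, 0, 0.053, 0],
    [-0.38, -0.53, 0, 0, 0, 0.053, 0],
    [-0.35, -0.55, 0, 0, 0, 0.053, 0],
    [-0.32, -0.57, 0, 0, 0, 0.053, 0],
    [-0.29, -0.58, 0, 0, 0, 0.053, 0],
    [-0.26, -0.6, 0, 0, 0, 0.053, 0],
    [0, 0, 0, 0, 0, 0, 0]
  ]
}}

```text
time: 6.58
ee_pos: [0.5202, 0.1252, 0.126]
eef_rot: [0.764, 0.645, 0.0, -0.0]
ft_force: [-0.1, 1.0, -1.2]
width: 0.0004
```

```bash
python3 -c "
from h import *
import pickle
st();c=r.camera('wrist');d=r.camera('side')
pickle.dump(c,open('w2.pkl','wb'));pickle.dump(d,open('d2.pkl','wb'))
im=np.hstack([cv2.resize(x['img'][:,:,::-1],(400,300)) for x in (c,d)]);cv2.imwrite('pics/c2.png',im)"
```

```text
t6.58 p [0.5202 0.1252 0.126 ] xang 1.401 x [0.169 0.986 0.001] z [ 0.     0.001 -1.   ] F [-0.1  1.  -1.2] w 0.0004 j [-0.49  0.21  0.19  1.83 -0.04  1.1   1.12]
```

View pics/c2.png

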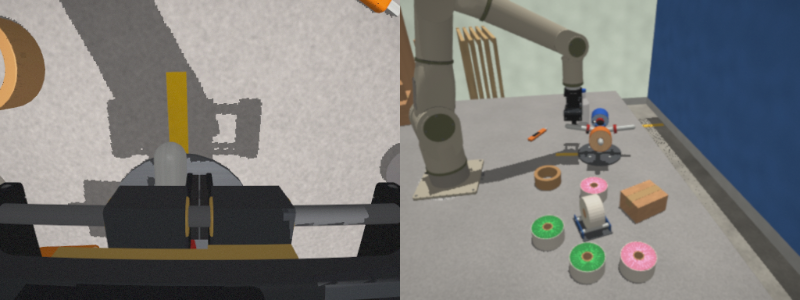

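```bash
python3 - <<'E'
from h import *
import pickle
c=pickle.load(open("w2.pkl","rb"))
for uv in((171,142),(171,150),(171,170)):
    p=onz(c,uv[0]*1.28,uv[1]*1.28,.142);d=p[:2]-[.63,.082];print(p,np.hypot(*d),np.arctan2(d[1],d[0]))
E
```

```text
[0.47853014 0.11401645 0.142     ] 0.1548165705947318 2.933287029969177
[0.48388461 0.11291271 0.142     ] 0.14934960005420983 2.9331032985297716
[0.49778448 0.11003625 0.142     ] 0.13515537253644602 2.932638202827506
```

{"api": "play_rows", "payload": {
  "commands": [
    [-0.07, -0.3, 0, 0, 0, 0.02, 0],
    [-0.06, -0.25, 0, 0, 0, 0.02, 0],
    [0, 0, 0, 0, 0, 0, 0],
    [0.2, 0.6, 0, 0, 0, 0, 0],
    [0.2, 1, 0, 0, 0, 0, 0],
    [0, 0, 3, 0, 0, 0, 0],
    [0, 0, 4.5, 0, 0, 0, 0],
    [0, 0, 4.5, 0, 0, 0, 0],
    [0, 0, 4.5, 0, 0, 0, 0],
    [0, 0, 1, 0, 0, 0, 0]
  ]
}}

```text
time: 7.92
ee_pos: [0.5241, 0.1362, 0.3037]
eef_rot: [0.751, 0.66, 0.002, 0.001]
ft_force: [0.6, -0.3, -1.4]
width: 0.0007
```

{"api": "play_rows", "payload": {
  "commands": [
    [-0.1, -3.2, 0, 0, 0, -0.074, 8.7],
    [-0.1, -3.2, 0, 0, 0, -0.074, 8.7],
    [-0.1, -3.2, 0, 0, 0, -0.074, 8.7],
    [-0.1, -3.2, 0, 0, 0, -0.074, 8.7],
    [-0.1, -3.2, 0, 0, 0, -0.074, 8.7],
    [-0.1, -3.2, 0, 0, 0, -0.074, 8.7],
    [-0.1, -3.2, 0, 0, 0, -0.074, 8.7],
    [-0.1, -3.2, 0, 0, 0, -0.074, 8.7],
    [-0.1, -3.2, 0, 0, 0, -0.074, 8.7],
    [-0.1, -3.2, 0, 0, 0, -0.074, 8.7],
    [-0.1, -3.2, 0, 0, 0, -0.074, 8.7],
    [-0.1, -3.2, 0, 0, 0, -0.074, 8.7],
    [-0.1, -3.2, 0, 0, 0, -0.074, 8.7],
    [-0.1, -3.2, 0, 0, 0, -0.074, 8.7],
    [-0.1, -3.2, 0, 0, 0, -0.074, 8.7],
    [-0.1, -3.2, 0, 0, 0, -0.074, 8.7],
    [-0.1, -3.2, 0, 0, 0, -0.074, 8.7],
    [-0.1, -3.2, 0, 0, 0, -0.074, 8.7],
    [0, 0, 0, 0, 0, 0, 8.7],
    [0, 0, 0, 0, 0, 0, 8.7]
  ]
}}

```text
time: 10.42
ee_pos: [0.5049, -0.4406, 0.3002]
eef_rot: [0.998, 0.055, -0.0, -0.0]
ft_force: [0.6, 0.0, 0.3]
width: 0.0866
```

```bash
python3 -c "
from h import *
import pickle
st();c=r.camera('wrist');d=r.camera('side');s=r.camera('scene')
pickle.dump(c,open('w3.pkl','wb'));pickle.dump(d,open('d3.pkl','wb'));pickle.dump(s,open('s3.pkl','wb'))
a=cv2.resize(c['img'][:,:,::-1],(560,420))
b=[cv2.resize(x,(240,210),interpolation=cv2.INTER_CUBIC) for x in (s['img'][150:255,240:360,::-1],d['img'][115:220,190:310,::-1])]
cv2.imwrite('pics/c3.png',np.hstack([a,np.vstack(b)]))"
```

```text
t10.43 p [ 0.5049 -0.4406  0.3002] xang 0.110 x [ 0.994  0.11  -0.   ] z [-0.  0. -1.] F [0.6 0.  0.3] w 0.0866 j [ 0.19  0.47  0.7   1.23 -0.29  1.54  0.95]
```

View pics/c3.png

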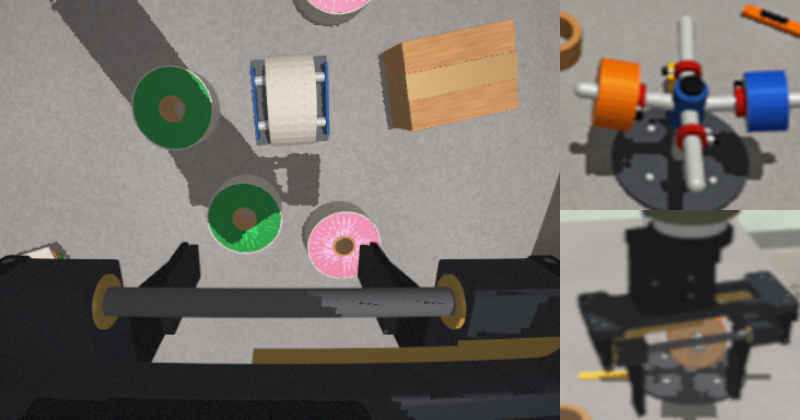

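```bash
python3 - <<'E'
from h import *
import pickle
np.set_printoptions(precision=4,suppress=True)
S=pickle.load(open("s3.pkl","rb"));c=pickle.load(open("w3.pkl","rb"))
M=np.array([.63,.082])
for uv in((303,160),(308.5,242)):
    p=onz(S,*uv,.142);d=p[:2]-M;print(p,np.hypot(*d),np.arctan2(d[1],d[0]))
hsv=cv2.cvtColor(c["img"],cv2.COLOR_RGB2HSV)
m=cv2.inRange(hsv,(100,120,50),(125,255,255));k,L,s,ce=cv2.connectedComponentsWithStats(m)
for i in range(1,k):
    if s[i][4]>30:
        ys,xs=np.nonzero(L==i);P=np.array([onz(c,u,v,.028)[:2] for u,v in zip(xs,ys)]);w,V=np.linalg.eigh(np.cov(P.T));a=V[:,1]
        print(s[i],P.mean(0),P.min(0),P.max(0),"axis ang",np.arctan2(a[1],a[0])%np.pi-np.pi/2)
# white roll outline
w=cv2.inRange(hsv,(0,0,150),(180,60,255));w[:45]=0;w[135:]=0;w[:,:235]=0;w[:,295:]=0
k,L,s,ce=cv2.connectedComponentsWithStats(w);i=1+s[1:,4].argmax();print(s[i],ce[i])
for v in range(s[i][1]+5,s[i][1]+s[i][3]-3,8):
    xs=np.nonzero(L[v]==i)[0];print(v,xs.min(),xs.max(),onz(c,xs.min(),v,.11)[:2],onz(c,xs.max()+1,v,.11)[:2])
E
```

```text
[0.4876 0.1055 0.142 ] 0.1442970548070313 2.978220628273698
[0.7743 0.0613 0.142 ] 0.14578487136121288 -0.14237122202686187
[295  57   6  66 251] [ 0.5545 -0.3442] [ 0.5448 -0.3874] [ 0.5641 -0.3015] axis ang 0.17769907611122115
[229  61   8  66 188] [ 0.4654 -0.3589] [ 0.4566 -0.403 ] [ 0.474  -0.3168] axis ang 0.1744227115226824
[ 235   45   60   86 3997] [266.2867  85.7155]
50 235 293 [ 0.4693 -0.3132] [ 0.5333 -0.306 ]
58 242 286 [ 0.4777 -0.3206] [ 0.5268 -0.315 ]
66 243 294 [ 0.4797 -0.3287] [ 0.5367 -0.3222]
74 243 288 [ 0.4805 -0.3371] [ 0.5313 -0.3313]
82 243 288 [ 0.4814 -0.3455] [ 0.5325 -0.3398]
90 244 289 [ 0.4834 -0.354 ] [ 0.5348 -0.3481]
98 245 289 [ 0.4854 -0.3625] [ 0.536  -0.3568]
106 245 289 [ 0.4863 -0.3713] [ 0.5373 -0.3655]
114 246 294 [ 0.4883 -0.38  ] [ 0.5442 -0.3737]
122 247 288 [ 0.4904 -0.3889] [ 0.5387 -0.3834]
```

Arm now at ≈2.98 vs mark 2.987. Roll centre is (0.510,-0.3515), axis 0.176 rad. Next: grasp.

{"api": "play_rows", "payload": {
  "commands": [
    [0.2, 3, 0, 0, 0, 0.022, 8.7],
    [0.2, 3, 0, 0, 0, 0.022, 8.7],
    [0.1, 2.9, 0, 0, 0, 0.022, 8.7],
    [0, 0, -3, 0, 0, 0, 8.7],
    [0, 0, -4.5, 0, 0, 0, 8.7],
    [0, 0, -4.5, 0, 0, 0, 8.7],
    [0, 0, -4, 0, 0, 0, 8.7],
    [0, 0, -2.5, 0, 0, 0, 8.7],
    [0, 0, -1.5, 0, 0, 0, 8.7],
    [0, 0, -0.8, 0, 0, 0, 8.7],
    [0, 0, 0, 0, 0, 0, 8.7]
  ]
}}

```text
time: 11.95
ee_pos: [0.5101, -0.3514, 0.0929]
eef_rot: [0.996, 0.088, 0.0, 0.0]
ft_force: [1.0, 0.7, -0.5]
width: 0.0869
```

{"api": "play_rows", "payload": {
  "commands": [
    [0, 0, 0, 0, 0, 0, 6],
    [0, 0, 0, 0, 0, 0, 5.5],
    [0, 0, 0, 0, 0, 0, 4.6],
    [0, 0, 0, 0, 0, 0, 4.2],
    [0, 0, 0, 0, 0, 0, 4.2],
    [0, 0, 0, 0, 0, 0, 4.2]
  ],
  "grip_force": 30
}}

```text
time: 12.7
ee_pos: [0.5098, -0.3515, 0.0927]
eef_rot: [0.996, 0.088, 0.0, 0.0]
ft_force: [-0.8, 0.5, 1.1]
width: 0.0498
```

```bash
python3 -c "
from h import *
st()"
```

```text
t12.70 p [ 0.5098 -0.3515  0.0927] xang 0.176 x [0.985 0.175 0.   ] z [ 0. -0. -1.] F [-0.8  0.5  1.1] w 0.0498 j [ 0.05  0.47  0.62  1.66 -0.3   1.11  0.93]
```

{"api": "play_rows", "payload": {
  "commands": [
    [0, 0, 2, 0, 0, 0, 4.2],
    [0, 0, 4, 0, 0, 0, 4.2],
    [0, 0, 4, 0, 0, 0, 4.2],
    [0, 0, 4, 0, 0, 0, 4.2],
    [0, 0, 2, 0, 0, 0, 4.2],
    [0, 0, 0, 0, 0, 0, 4.2]
  ]
}}

```text
time: 13.45
ee_pos: [0.5103, -0.352, 0.2548]
eef_rot: [0.996, 0.088, 0.001, 0.001]
ft_force: [0.6, -0.1, -3.3]
width: 0.05
```

{"api": "play_rows", "payload": {
  "commands": [
    [-0.62, 3.3, 0, 0, 0, -0.0476, 4.2],
    [-0.62, 3.3, 0, 0, 0, -0.0476, 4.2],
    [-0.62, 3.3, 0, 0, 0, -0.0476, 4.2],
    [-0.62, 3.3, 0, 0, 0, -0.0476, 4.2],
    [-0.62, 3.3, 0, 0, 0, -0.0476, 4.2],
    [-0.62, 3.3, 0, 0, 0, -0.0476, 4.2],
    [-0.62, 3.3, 0, 0, 0, -0.0476, 4.2],
    [-0.62, 3.3, 0, 0.0031, 0.0197, 0, 4.2],
    [-0.62, 3.3, 0, 0.0031, 0.0197, 0, 4.2],
    [-0.62, 3.3, 0, 0.0031, 0.0197, 0, 4.2],
    [-0.62, 3.3, 0, 0.0031, 0.0197, 0, 4.2],
    [-0.62, 3.3, 0, 0.0031, 0.0197, 0, 4.2],
    [-0.62, 3.3, 0, 0.0031, 0.0197, 0, 4.2],
    [-0.62, 3.3, 0, 0.0031, 0.0197, 0, 4.2],
    [0, 0, 0, 0, 0, 0, 4.2],
    [0, 0, 0, 0, 0, 0, 4.2],
    [0, 0, 0, 0, 0, 0, 4.2]
  ]
}}

```text
time: 15.58
ee_pos: [0.4231, 0.1095, 0.2524]
eef_rot: [0.994, -0.079, -0.07, -0.005]
ft_force: [-0.4, -0.8, -3.6]
width: 0.0496
```

```bash
python3 -c "
from h import *
st()"
```

```text
t15.57 p [0.4231 0.1095 0.2524] xang -0.159 x [ 0.978 -0.157 -0.139] z [-0.137  0.022 -0.99 ] F [-0.4 -0.8 -3.6] w 0.0496 j [-0.61 -0.01  0.3   1.8  -0.06  1.48 -0.46]
```

{"api": "play_rows", "payload": {
  "commands": [
    [0, 0.25, -2, 0, 0, 0, 4.2],
    [0, 0.25, -2.5, 0, 0, 0, 4.2],
    [0, 0, -2, 0, 0, 0, 4.2],
    [0, 0, -1.1, 0, 0, 0, 4.2],
    [0, 0, 0, 0, 0, 0, 4.2],
    [0, 0, 0, 0, 0, 0, 4.2]
  ]
}}

```text
time: 16.32
ee_pos: [0.4236, 0.1155, 0.1773]
eef_rot: [0.995, -0.078, -0.069, -0.006]
ft_force: [-0.6, -0.9, -3.4]
width: 0.0498
```

```bash
python3 -c "
from h import *
import pickle
st();C=[r.camera(n) for n in('wrist','side','scene')]
pickle.dump(C,open('C4.pkl','wb'))
c,d,s=C
p=r.read_state()['ee_pos']
print(proj(c,p),proj(d,p),proj(s,p))
u=proj(d,[.5,.1,.13]).astype(int);v=proj(s,[.5,.1,.13]).astype(int);print(u,v)
a=cv2.resize(c['img'][:,:,::-1],(512,384))
def cr(x,q): return cv2.resize(x['img'][q[1]-54:q[1]+54,q[0]-40:q[0]+40,::-1],(400,540) ,interpolation=cv2.INTER_CUBIC)
cv2.imwrite('pics/w4.png',a);cv2.imwrite('pics/c4.png',np.hstack([cr(d,u),cr(s,v)]))"
```

```text
t16.32 p [0.4236 0.1155 0.1773] xang -0.157 x [ 0.978 -0.155 -0.138] z [-0.136  0.022 -0.99 ] F [-0.6 -0.9 -3.4] w 0.0498 j [-0.61  0.05  0.3   1.9  -0.08  1.32 -0.44]
[254.19658738 237.80571425] [193.3834864  152.12236063] [303.4454812 136.5953389]
[217 165] [301 166]
```

View pics/w4.png

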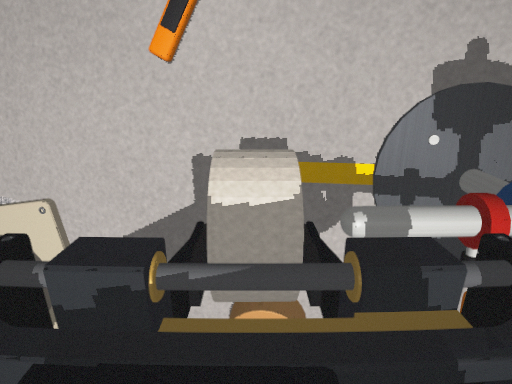

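View pics/c4.png

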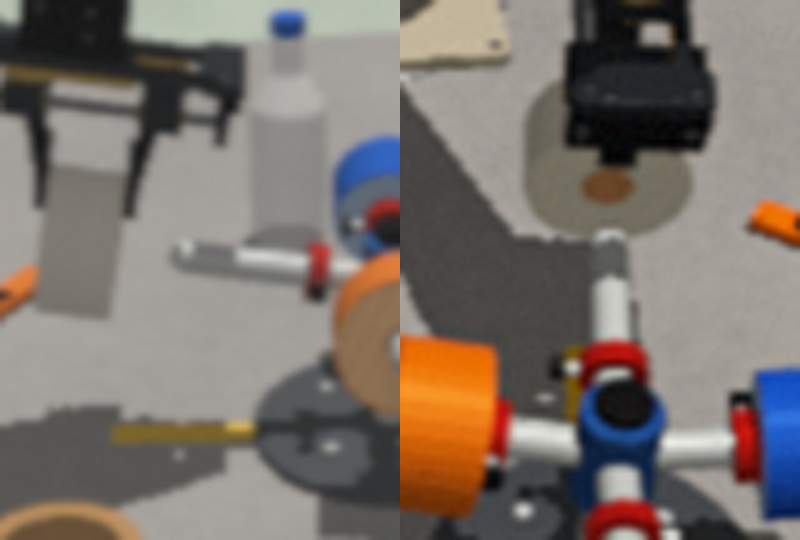

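Wrist view: the arm axis runs along v≈221 with the nose tip at u≈341, collar face ≈u 458. Scene: bore ≈(302.8,149.2), arm just below it. Next I compare these with the predicted projections.

```bash
python3 - <<'E'
from h import *
import pickle
np.set_printoptions(precision=1,suppress=True)
c,d,s=pickle.load(open('C4.pkl','rb'))
st();q=r.read_state();R=Ro.from_quat(q["eef_rot"]).as_matrix();rc=q["ee_pos"]+.0267*R[:,2];print("roll c",rc.round(4))
f=rc+.025*R[:,0];print("face centre scene",proj(s,f),"meas 302.8,149.2")
for t in(-1,1): print("roll rim side: inner",proj(d,f-R[:,2]*.05*t),"outer",proj(d,rc-.025*R[:,0]-R[:,2]*.05*t))
print("meas inner top/bot",177+127/5,111+170/5,177+108/5,111+318/5,"outer",177+50/5,111+165/5,177+38/5,111+305/5)
hub=np.array([.63,.082,.12]);
for th in(2.975,2.985,2.995):
  u=np.array([np.cos(th)*np.cos(.14),np.sin(th)*np.cos(.14),np.sin(.14)])
  for sr in(.155,.145,.12,.1): print(th,sr,"wrist",proj(c,hub+sr*u),"side",proj(d,hub+sr*u),"scene",proj(s,hub+sr*u))
g=lambda im:cv2.cvtColor(im,cv2.COLOR_RGB2GRAY).astype(int)
W=g(c["img"])
for u in(360,380,400,430,450): print("wr col",u,W[196:246:2,u])
D=g(d["img"])
for u in(215,220,225,230,236): print("side col",u,D[154:174,u])
print("side row nose",D[161:164,205:222])
Sg=g(s["img"])
for v in(162,166,170,174): print("scene row",v,Sg[v,293:314])
E
```

```text
t16.48 p [0.4 0.1 0.2] xang -0.157 x [ 1.  -0.2 -0.1] z [-0.1  0.  -1. ] F [ 0.2 -0.1 -3.6] w 0.0500 j [-0.6  0.1  0.3  1.9 -0.1  1.3 -0.4]
roll c [0.4 0.1 0.2]
face centre scene [302.6 148.9] meas 302.8,149.2
roll rim side: inner [199.  173.1] outer [184.4 171.5]
roll rim side: inner [201.5 146.7] outer [186.3 144.9]
meas inner top/bot 202.4 145.0 198.6 174.6 outer 187.0 144.0 184.6 172.0
2.975 0.155 wrist [341.6 219. ] side [210.6 161.5] scene [303.1 158. ]
2.975 0.145 wrist [356.  219.1] side [213.5 161.8] scene [303.1 160.6]
2.975 0.12 wrist [391.3 219.2] side [220.9 162.7] scene [303.2 167.2]
2.975 0.1 wrist [419.1 219.3] side [226.8 163.4] scene [303.3 172.7]
2.985 0.155 wrist [341.4 221. ] side [210.6 161.7] scene [302.5 158. ]
2.985 0.145 wrist [355.7 221. ] side [213.5 162. ] scene [302.6 160.6]
2.985 0.12 wrist [391.1 220.8] side [220.9 162.9] scene [302.8 167.2]
2.985 0.1 wrist [418.9 220.6] side [226.8 163.6] scene [303.  172.7]
2.995 0.155 wrist [341.3 223.1] side [210.6 161.9] scene [302. 158.]
2.995 0.145 wrist [355.5 222.9] side [213.5 162.2] scene [302.1 160.6]
2.995
[... 1115 characters left out ...]
14 113 113 118 147 190 200 171 139 116 115 135 149 153 154
 157 159]
side row nose [[163 162 162 162 160 150 132 124 150 165 146 118 110 110 109 109 110]
 [163 164 163 163 159 145 125 118 132 138 128 117 115 114 114 113 112]
 [162 162 163 162 160 148 129 116 116 117 113 111 111 113 113 113 114]]
scene row 162 [ 71  70  72  71  72  73  79  86  91  90  92  89  91 118 148 159 161 158
 158 158 158]
scene row 166 [ 71  72  73  74  71  70  77  84  89 101 104  90  88 111 142 158 160 157
 155 157 158]
scene row 170 [ 70  70  72  70  71  75 106 153 180 196 201 204 192 169 155 160 161 158
 158 158 161]
scene row 174 [ 71  70  69  71  69  73 104 146 175 194 200 202 193 158 110 115 151 160
 158 158 158]
```

{"api": "play_rows", "payload": {
  "commands": [
    [0, -0.1, -0.1, 0, 0, 0, 4.2],
    [0.98, -0.155, -0.139, 0, 0, 0, 4.2],
    [0.98, -0.155, -0.139, 0, 0, 0, 4.2],
    [0.98, -0.155, -0.139, 0, 0, 0, 4.2],
    [0.39, -0.062, -0.056, 0, 0, 0, 4.2],
    [0.39, -0.062, -0.056, 0, 0, 0, 4.2],
    [0, 0, 0, 0, 0, 0, 4.2]
  ]
}}

```text
time: 17.35
ee_pos: [0.4604, 0.1086, 0.1702]
eef_rot: [0.994, -0.078, -0.07, -0.005]
ft_force: [-0.1, 1.0, -2.7]
width: 0.0501
```

{"api": "play_rows", "payload": {
  "commands": [
    [0.39, -0.062, -0.056, 0, 0, 0, 4.2],
    [0.39, -0.062, -0.056, 0, 0, 0, 4.2],
    [0, 0, 0, 0, 0, 0, 4.2]
  ]
}}

```text
time: 17.73
ee_pos: [0.4683, 0.1073, 0.1691]
eef_rot: [0.994, -0.078, -0.069, -0.005]
ft_force: [-0.7, -0.4, -2.9]
width: 0.0499
```

```bash
cat >> h.py <<'E'
HUB=np.array([.63,.082,.12]);U=np.array([np.cos(2.985)*np.cos(.14),np.sin(2.985)*np.cos(.14),np.sin(.14)])
def rel():
    st();q=r.read_state();R=Ro.from_quat(q["eef_rot"]).as_matrix();v=q["ee_pos"]+.0267*R[:,2]-HUB
    s=v@U;e=v-s*U;n=np.array([U[1],-U[0],0]);n/=np.linalg.norm(n);print("s %.1f mm lat(+y) %.1f  up %.1f"%(s*1e3,e@n*1e3,e[2]*1e3),"F along outward %.1f"%(q["ft_force"]@U))
E
python3 -c "
from h import *
rel()"
```

```text
t17.73 p [0.4683 0.1073 0.1691] xang -0.157 x [ 0.978 -0.155 -0.139] z [-0.137  0.022 -0.99 ] F [-0.7 -0.4 -2.9] w 0.0499 j [-0.58  0.15  0.33  1.81 -0.11  1.31 -0.37]
s 168.9 mm lat(+y) -0.2  up -0.9 F along outward 0.2
```

{"api": "play_rows", "payload": {
  "commands": [
    [0.39, -0.062, -0.054, 0, 0, 0, 4.2],
    [0.39, -0.062, -0.054, 0, 0, 0, 4.2],
    [0.39, -0.062, -0.054, 0, 0, 0, 4.2],
    [0, 0, 0, 0, 0, 0, 4.2]
  ]
}}

```text
time: 18.23
ee_pos: [0.48, 0.1054, 0.1674]
eef_rot: [0.994, -0.078, -0.07, -0.005]
ft_force: [0.2, 0.5, -3.1]
width: 0.0492
```

{"api": "play_rows", "payload": {
  "commands": [
    [0.39, -0.062, -0.054, 0, 0, 0, 4.2],
    [0.39, -0.062, -0.054, 0, 0, 0, 4.2],
    [0.39, -0.062, -0.054, 0, 0, 0, 4.2],
    [0.39, -0.062, -0.054, 0, 0, 0, 4.2],
    [0, 0, 0, 0, 0, 0, 4.2]
  ]
}}

```text
time: 18.85
ee_pos: [0.4956, 0.1029, 0.1653]
eef_rot: [0.994, -0.078, -0.07, -0.005]
ft_force: [-0.4, 0.7, -2.9]
width: 0.0498
```

```bash
python3 -c "
from h import *
rel()"
```

```text
t18.85 p [0.4956 0.1029 0.1653] xang -0.158 x [ 0.978 -0.155 -0.139] z [-0.137  0.021 -0.99 ] F [-0.4  0.7 -2.9] w 0.0498 j [-0.55  0.22  0.34  1.75 -0.13  1.32 -0.33]
s 141.0 mm lat(+y) -0.3  up -0.8 F along outward 0.0
```

{"api": "play_rows", "payload": {
  "commands": [
    [0.39, -0.062, -0.054, 0, 0, 0, 4.2],
    [0.39, -0.062, -0.054, 0, 0, 0, 4.2],
    [0.39, -0.062, -0.054, 0, 0, 0, 4.2],
    [0.29, -0.046, -0.04, 0, 0, 0, 4.2],
    [0.29, -0.046, -0.04, 0, 0, 0, 4.2],
    [0.29, -0.046, -0.04, 0, 0, 0, 4.2],
    [0.2, -0.031, -0.027, 0, 0, 0, 4.2],
    [0, 0, 0, 0, 0, 0, 4.2]
  ]
}}

```text
time: 19.85
ee_pos: [0.5179, 0.0995, 0.1623]
eef_rot: [0.994, -0.078, -0.069, -0.005]
ft_force: [0.8, -0.9, -3.1]
width: 0.0496
```

{"api": "play_rows", "payload": {
  "commands": [
    [0.1, -0.016, -0.014, 0, 0, 0, 4.2],
    [0.1, -0.016, -0.014, 0, 0, 0, 4.2],
    [0.1, -0.016, -0.014, 0, 0, 0, 4.2],
    [0, 0, 0, 0, 0, 0, 4.2]
  ]
}}

```text
time: 20.35
ee_pos: [0.5208, 0.099, 0.1619]
eef_rot: [0.994, -0.078, -0.069, -0.005]
ft_force: [0.5, 0.8, -3.3]
width: 0.0499
```

```bash
python3 -c "
from h import *
rel();import pickle
c=r.camera('wrist');pickle.dump(c,open('w5.pkl','wb'));save(c,'w5.png',(256,150,512,342),2)
d=r.camera('side')
rel()"
```

```text
t20.35 p [0.5208 0.099  0.1619] xang -0.157 x [ 0.978 -0.155 -0.139] z [-0.137  0.022 -0.99 ] F [ 0.5  0.8 -3.3] w 0.0499 j [-0.53  0.27  0.35  1.7  -0.14  1.32 -0.3 ]
s 115.2 mm lat(+y) -0.2  up -0.6 F along outward -0.9
t20.45 p [0.5208 0.099  0.1619] xang -0.157 x [ 0.978 -0.155 -0.139] z [-0.137  0.022 -0.99 ] F [ 0.7  0.9 -2.9] w 0.0499 j [-0.53  0.27  0.35  1.7  -0.14  1.32 -0.3 ]
s 115.3 mm lat(+y) -0.2  up -0.7 F along outward -1.0
```

View pics/w5.png

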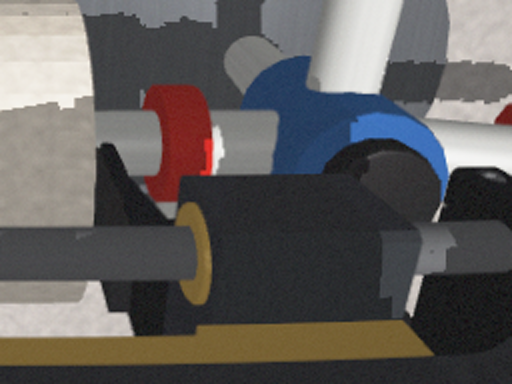

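The gap between roll face and collar is about 17 mm. Closing most of it, then feeling.

{"api": "play_rows", "payload": {
  "commands": [
    [0.2, -0.031, -0.028, 0, 0, 0, 4.2],
    [0.2, -0.031, -0.028, 0, 0, 0, 4.2],
    [0.2, -0.031, -0.028, 0, 0, 0, 4.2],
    [0.1, -0.016, -0.014, 0, 0, 0, 4.2],
    [0.1, -0.016, -0.014, 0, 0, 0, 4.2],
    [0.1, -0.016, -0.014, 0, 0, 0, 4.2],
    [0.1, -0.016, -0.014, 0, 0, 0, 4.2],
    [0.1, -0.016, -0.014, 0, 0, 0, 4.2],
    [0, 0, 0, 0, 0, 0, 4.2]
  ]
}}

```text
time: 21.58
ee_pos: [0.5318, 0.0973, 0.1603]
eef_rot: [0.994, -0.078, -0.069, -0.005]
ft_force: [-0.2, -0.5, -2.9]
width: 0.0499
```

{"api": "play_rows", "payload": {
  "commands": [
    [0.05, -0.008, -0.007, 0, 0, 0, 4.2],
    [0.05, -0.008, -0.007, 0, 0, 0, 4.2],
    [0, 0, 0, 0, 0, 0, 4.2]
  ]
}}

```text
time: 21.95
ee_pos: [0.5328, 0.0971, 0.1602]
eef_rot: [0.994, -0.078, -0.069, -0.005]
ft_force: [1.1, -0.1, -3.4]
width: 0.0497
```

```bash
python3 -c "
from h import *
rel();import pickle
c=r.camera('wrist');pickle.dump(c,open('w6.pkl','wb'));save(c,'w6.png',(256,150,512,342),2)
rel()"
```

```text
t21.95 p [0.5328 0.0971 0.1602] xang -0.157 x [ 0.978 -0.155 -0.139] z [-0.137  0.022 -0.99 ] F [ 1.1 -0.1 -3.4] w 0.0497 j [-0.52  0.3   0.35  1.67 -0.15  1.33 -0.29]
s 103.0 mm lat(+y) -0.2  up -0.6 F along outward -1.6
t22.00 p [0.5328 0.0972 0.1602] xang -0.157 x [ 0.978 -0.155 -0.139] z [-0.137  0.022 -0.99 ] F [ 0.4 -0.1 -3.5] w 0.0500 j [-0.52  0.3   0.35  1.67 -0.15  1.33 -0.29]
s 103.0 mm lat(+y) -0.2  up -0.6 F along outward -0.9
```

View pics/w6.png

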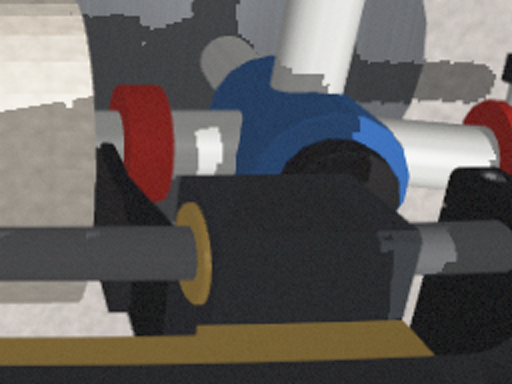

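{"api": "play_rows", "payload": {
  "commands": [
    [0.1, -0.016, -0.014, 0, 0, 0, 4.2],
    [0.1, -0.016, -0.014, 0, 0, 0, 4.2],
    [0, 0, 0, 0, 0, 0, 4.2]
  ]
}}

```text
time: 22.38
ee_pos: [0.5349, 0.0968, 0.1599]
eef_rot: [0.994, -0.078, -0.069, -0.005]
ft_force: [-0.7, -0.4, -2.6]
width: 0.0499
```

{"api": "play_rows", "payload": {
  "commands": [
    [0.05, -0.008, -0.007, 0, 0, 0, 4.2],
    [0.05, -0.008, -0.007, 0, 0, 0, 4.2],
    [0, 0, 0, 0, 0, 0, 4.2]
  ]
}}

```text
time: 22.75
ee_pos: [0.5358, 0.0967, 0.1598]
eef_rot: [0.994, -0.078, -0.069, -0.005]
ft_force: [0.4, 0.3, -3.8]
width: 0.0499
```

s≈100. Continuing at 0.5 mm per call.

{"api": "play_rows", "payload": {
  "commands": [
    [0.05, -0.008, -0.007, 0, 0, 0, 4.2],
    [0, 0, 0, 0, 0, 0, 4.2]
  ]
}}

```text
time: 23.0
ee_pos: [0.5363, 0.0966, 0.1597]
eef_rot: [0.994, -0.078, -0.069, -0.005]
ft_force: [0.0, 0.0, -3.2]
width: 0.0497
```

{"api": "play_rows", "payload": {
  "commands": [
    [0.05, -0.008, -0.007, 0, 0, 0, 4.2],
    [0, 0, 0, 0, 0, 0, 4.2]
  ]
}}

```text
time: 23.25
ee_pos: [0.5368, 0.0965, 0.1596]
eef_rot: [0.994, -0.078, -0.069, -0.005]
ft_force: [0.3, 0.1, -3.2]
width: 0.0502
```

{"api": "play_rows", "payload": {
  "commands": [
    [0.05, -0.008, -0.007, 0, 0, 0, 4.2],
    [0, 0, 0, 0, 0, 0, 4.2]
  ]
}}

```text
time: 23.5
ee_pos: [0.5373, 0.0964, 0.1595]
eef_rot: [0.994, -0.078, -0.07, -0.005]
ft_force: [0.2, 0.5, -3.5]
width: 0.0495
```

{"api": "play_rows", "payload": {
  "commands": [
    [0.04, -0.006, -0.006, 0, 0, 0, 4.2],
    [0, 0, 0, 0, 0, 0, 4.2]
  ]
}}

```text
time: 23.75
ee_pos: [0.5377, 0.0964, 0.1595]
eef_rot: [0.994, -0.078, -0.069, -0.005]
ft_force: [-0.6, -0.2, -3.8]
width: 0.0498
```

{"api": "play_rows", "payload": {
  "commands": [
    [0.04, -0.006, -0.006, 0, 0, 0, 4.2],
    [0, 0, 0, 0, 0, 0, 4.2]
  ]
}}

```text
time: 24.0
ee_pos: [0.5381, 0.0963, 0.1594]
eef_rot: [0.994, -0.078, -0.069, -0.005]
ft_force: [0.0, -0.2, -3.6]
width: 0.0494
```

{"api": "play_rows", "payload": {
  "commands": [
    [0.04, -0.006, -0.006, 0, 0, 0, 4.2],
    [0, 0, 0, 0, 0, 0, 4.2]
  ]
}}

```text
time: 24.25
ee_pos: [0.5385, 0.0962, 0.1594]
eef_rot: [0.994, -0.078, -0.069, -0.005]
ft_force: [-0.2, -0.5, -3.5]
width: 0.0501
```

```bash
python3 -c "
from h import *
import pickle
rel();c=r.camera('wrist');pickle.dump(c,open('w7.pkl','wb'))
for x in(pickle.load(open('w5.pkl','rb')),pickle.load(open('w6.pkl','rb')),c):
    h=cv2.cvtColor(x['img'],cv2.COLOR_RGB2HSV)
    for v in(202,208,215,222):
        k=np.nonzero((h[v,:,1]>150)&((h[v,:,0]<8)|(h[v,:,0]>172))&(h[v,:,2]>60))[0];k=k[(k>280)&(k<400)];print(v,k.min(),x['img'][v,k.min()-10:k.min()+1].mean(1).astype(int))
"
```

```text
t24.25 p [0.5385 0.0962 0.1594] xang -0.157 x [ 0.978 -0.155 -0.139] z [-0.137  0.022 -0.99 ] F [-0.2 -0.5 -3.5] w 0.0501 j [-0.52  0.31  0.35  1.65 -0.16  1.33 -0.28]
s 97.2 mm lat(+y) -0.2  up -0.6 F along outward -0.4
202 328 [ 67  68  64  68  65  67  64  66 115  95  58]
208 336 [127 128 127 128 128 127 127 128 123  71  58]
215 337 [128 130 130 131 127 127 129 130 123  97  57]
222 338 [149 146 146 145 147 144 143 142 134  77  58]
202 311 [144 145  83  64  66  63  62  64  65  65  61]
208 317 [128 128 127 126 131 129 128 130 128  95  64]
215 318 [129 127 129 129 128 126 130 130 128 113  63]
222 318 [ 30  31  30  28  53 133 148 146 147 148  62]
202 304 [149 149 148 150 147 149 143 146 141  84  56]
208 308 [144 141 141 143 147 136 129 127 126 103  65]
215 309 [149 152 149 149 139 130 128 128 125 112  69]
222 313 [147 145 147  73  39  25  35  33  31  37  61]
```

{"api": "play_rows", "payload": {
  "commands": [
    [0.05, -0.008, -0.007, 0, 0, 0, 4.2],
    [0.05, -0.008, -0.007, 0, 0, 0, 4.2],
    [0, 0, 0, 0, 0, 0, 4.2]
  ]
}}

```text
time: 24.68
ee_pos: [0.5395, 0.0961, 0.1592]
eef_rot: [0.994, -0.078, -0.069, -0.005]
ft_force: [-0.8, -0.4, -3.6]
width: 0.0501
```

{"api": "play_rows", "payload": {
  "commands": [
    [0.05, -0.008, -0.007, 0, 0, 0, 4.2],
    [0, 0, 0, 0, 0, 0, 4.2]
  ]
}}

```text
time: 24.92
ee_pos: [0.54, 0.096, 0.1592]
eef_rot: [0.994, -0.078, -0.069, -0.005]
ft_force: [0.2, -0.6, -3.6]
width: 0.0499
```

{"api": "play_rows", "payload": {
  "commands": [
    [0.05, -0.008, -0.007, 0, 0, 0, 4.2],
    [0, 0, 0, 0, 0, 0, 4.2]
  ]
}}

```text
time: 25.18
ee_pos: [0.5405, 0.0959, 0.1591]
eef_rot: [0.994, -0.078, -0.07, -0.005]
ft_force: [-0.3, 0.8, -4.6]
width: 0.0497
```

{"api": "play_rows", "payload": {
  "commands": [
    [0.04, -0.006, -0.006, 0, 0, 0, 4.2],
    [0, 0, 0, 0, 0, 0, 4.2]
  ]
}}

```text
time: 25.42
ee_pos: [0.5409, 0.0959, 0.159]
eef_rot: [0.994, -0.078, -0.069, -0.005]
ft_force: [-0.1, 0.5, -3.3]
width: 0.0499
```

{"api": "play_rows", "payload": {
  "commands": [
    [0.04, -0.006, -0.006, 0, 0, 0, 4.2],
    [0, 0, 0, 0, 0, 0, 4.2]
  ]
}}

```text
time: 25.68
ee_pos: [0.5413, 0.0958, 0.159]
eef_rot: [0.994, -0.078, -0.069, -0.005]
ft_force: [0.2, -0.2, -3.4]
width: 0.0497
```

{"api": "play_rows", "payload": {
  "commands": [
    [0.04, -0.006, -0.006, 0, 0, 0, 4.2],
    [0, 0, 0, 0, 0, 0, 4.2]
  ]
}}

```text
time: 25.92
ee_pos: [0.5417, 0.0957, 0.1589]
eef_rot: [0.994, -0.078, -0.069, -0.005]
ft_force: [0.6, 0.2, -3.7]
width: 0.0499
```

{"api": "play_rows", "payload": {
  "commands": [
    [0.04, -0.006, -0.006, 0, 0, 0, 4.2],
    [0, 0, 0, 0, 0, 0, 4.2]
  ]
}}

```text
time: 26.18
ee_pos: [0.5421, 0.0957, 0.1588]
eef_rot: [0.994, -0.078, -0.069, -0.005]
ft_force: [-0.6, 0.1, -3.1]
width: 0.0498
```

```bash
python3 -c "
from h import *
import pickle
rel();c=r.camera('wrist');pickle.dump(c,open('w8.pkl','wb'))
im=[]
for x in(pickle.load(open('w7.pkl','rb')),c):
    h=cv2.cvtColor(x['img'],cv2.COLOR_RGB2HSV)
    for v in(202,208,215,222):
        k=np.nonzero((h[v,:,1]>150)&((h[v,:,0]<8)|(h[v,:,0]>172))&(h[v,:,2]>60))[0];k=k[(k>280)&(k<400)];print(v,k.min(),k.max(),x['img'][v,k.min()-10:k.min()+1].mean(1).astype(int))
    im.append(cv2.resize(x['img'][180:250,280:370,::-1],(400,311),interpolation=cv2.INTER_CUBIC))
cv2.imwrite('pics/c8.png',np.hstack(im))
"
```

```text
t26.18 p [0.5421 0.0957 0.1588] xang -0.157 x [ 0.978 -0.155 -0.139] z [-0.137  0.022 -0.99 ] F [-0.6  0.1 -3.1] w 0.0498 j [-0.51  0.32  0.35  1.64 -0.16  1.33 -0.28]
s 93.5 mm lat(+y) -0.2  up -0.6 F along outward 0.1
202 304 330 [149 149 148 150 147 149 143 146 141  84  56]
208 308 331 [144 141 141 143 147 136 129 127 126 103  65]
215 309 332 [149 152 149 149 139 130 128 128 125 112  69]
222 313 332 [147 145 147  73  39  25  35  33  31  37  61]
202 304 325 [148 150 147 146 149 147 144 143 142  84  58]
208 304 326 [142 142 142 144 141 142 140 143 147  95  60]
215 304 326 [150 150 153 151 149 150 152 152 149 113  67]
222 305 327 [150 153 150 147 150 150 150 144 124  71  62]
```

View pics/c8.png

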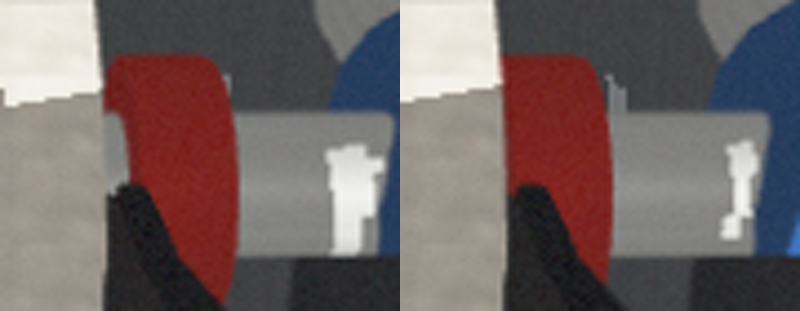

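{"api": "play_rows", "payload": {
  "commands": [
    [0.04, -0.006, -0.006, 0, 0, 0, 4.2],
    [0, 0, 0, 0, 0, 0, 4.2]
  ]
}}

```text
time: 26.48
ee_pos: [0.5425, 0.0956, 0.1588]
eef_rot: [0.994, -0.078, -0.069, -0.005]
ft_force: [0.3, 0.7, -3.7]
width: 0.0498
```

{"api": "play_rows", "payload": {
  "commands": [
    [0.04, -0.006, -0.006, 0, 0, 0, 4.2],
    [0, 0, 0, 0, 0, 0, 4.2]
  ]
}}

```text
time: 26.72
ee_pos: [0.5429, 0.0955, 0.1587]
eef_rot: [0.994, -0.078, -0.07, -0.005]
ft_force: [0.5, -0.6, -3.3]
width: 0.0502
```

{"api": "play_rows", "payload": {
  "commands": [
    [0.04, -0.006, -0.006, 0, 0, 0, 4.2],
    [0, 0, 0, 0, 0, 0, 4.2]
  ]
}}

```text
time: 26.98
ee_pos: [0.5433, 0.0955, 0.1586]
eef_rot: [0.994, -0.078, -0.07, -0.005]
ft_force: [-0.4, 0.1, -2.9]
width: 0.0501
```

```bash
python3 - <<'E'
from h import *
import pickle
n=np.array([U[1],-U[0],0]);n/=np.linalg.norm(n);m=np.cross(U,n)
def circ(c,s,v):
    P=np.array([proj(c,HUB+s*U+.02*(np.cos(t)*n+np.sin(t)*m)) for t in np.linspace(0,6.283,361)])
    k=abs(P[:,1]-v)<1.0;return P[k,0].min(),P[k,0].max()
for nm in("w5","w6","w8"):
    c=pickle.load(open(nm+".pkl","rb"));h=cv2.cvtColor(c['img'],cv2.COLOR_RGB2HSV)
    for v in(208,215):
        k=np.nonzero((h[v,:,1]>150)&((h[v,:,0]<8)|(h[v,:,0]>172))&(h[v,:,2]>60))[0];k=k[(k>280)&(k<400)]
        ss=np.arange(.045,.09,.0005)
        L=[circ(c,s,v) for s in ss]
        # front face: left silhouette; back face: right silhouette
        f=ss[np.argmin([abs(l[0]-k.min()) for l in L])];b=ss[np.argmin([abs(l[1]-k.max()-1) for l in L])]
        print(nm,v,k.min(),k.max(),"front s",f.round(4),"back s",b.round(4),"->front",(b+.014).round(4))
E
```

```text
w5 208 336 360 front s 0.0545 back s 0.0485 ->front 0.0625
w5 215 337 361 front s 0.0535 back s 0.0485 ->front 0.0625
w6 208 317 340 front s 0.0565 back s 0.049 ->front 0.063
w6 215 318 341 front s 0.0555 back s 0.049 ->front 0.063
w8 208 304 326 front s 0.0565 back s 0.048 ->front 0.062
w8 215 304 326 front s 0.0565 back s 0.0485 ->front 0.0625
```

The geometry puts the collar face at ≈62.5 mm, so contact should come at s≈87.5. Currently s≈92.3.

{"api": "play_rows", "payload": {
  "commands": [
    [0.05, -0.008, -0.007, 0, 0, 0, 4.2],
    [0.05, -0.008, -0.007, 0, 0, 0, 4.2],
    [0, 0, 0, 0, 0, 0, 4.2]
  ]
}}

```text
time: 27.35
ee_pos: [0.5443, 0.0953, 0.1585]
eef_rot: [0.994, -0.078, -0.069, -0.005]
ft_force: [1.1, -0.4, -2.8]
width: 0.0497
```

{"api": "play_rows", "payload": {
  "commands": [
    [0.05, -0.008, -0.007, 0, 0, 0, 4.2],
    [0, 0, 0, 0, 0, 0, 4.2]
  ]
}}

```text
time: 27.6
ee_pos: [0.5448, 0.0953, 0.1585]
eef_rot: [0.994, -0.078, -0.069, -0.005]
ft_force: [0.7, -0.6, -3.4]
width: 0.0501
```

{"api": "play_rows", "payload": {
  "commands": [
    [0.05, -0.008, -0.007, 0, 0, 0, 4.2],
    [0, 0, 0, 0, 0, 0, 4.2]
  ]
}}

```text
time: 27.85
ee_pos: [0.5453, 0.0952, 0.1584]
eef_rot: [0.994, -0.078, -0.069, -0.005]
ft_force: [-0.1, -0.1, -3.2]
width: 0.0501
```

{"api": "play_rows", "payload": {
  "commands": [
    [0.05, -0.008, -0.007, 0, 0, 0, 4.2],
    [0, 0, 0, 0, 0, 0, 4.2]
  ]
}}

```text
time: 28.1
ee_pos: [0.5458, 0.0951, 0.1583]
eef_rot: [0.994, -0.078, -0.069, -0.005]
ft_force: [0.4, 0.3, -3.5]
width: 0.05
```

{"api": "play_rows", "payload": {
  "commands": [
    [0.04, -0.006, -0.006, 0, 0, 0, 4.2],
    [0, 0, 0, 0, 0, 0, 4.2]
  ]
}}

```text
time: 28.35
ee_pos: [0.5462, 0.095, 0.1583]
eef_rot: [0.994, -0.078, -0.069, -0.005]
ft_force: [0.2, -0.2, -3.1]
width: 0.0497
```

{"api": "play_rows", "payload": {
  "commands": [
    [0.03, -0.005, -0.004, 0, 0, 0, 4.2],
    [0, 0, 0, 0, 0, 0, 4.2]
  ]
}}

```text
time: 28.6
ee_pos: [0.5465, 0.095, 0.1582]
eef_rot: [0.994, -0.078, -0.07, -0.005]
ft_force: [-0.2, 0.5, -3.4]
width: 0.0498
```

{"api": "play_rows", "payload": {
  "commands": [
    [0.03, -0.005, -0.004, 0, 0, 0, 4.2],
    [0, 0, 0, 0, 0, 0, 4.2]
  ]
}}

```text
time: 28.85
ee_pos: [0.5468, 0.0949, 0.1582]
eef_rot: [0.994, -0.078, -0.069, -0.005]
ft_force: [0.4, -0.2, -3.7]
width: 0.0501
```

{"api": "play_rows", "payload": {
  "commands": [
    [0.03, -0.005, -0.004, 0, 0, 0, 4.2],
    [0, 0, 0, 0, 0, 0, 4.2]
  ]
}}

```text
time: 29.1
ee_pos: [0.5471, 0.0949, 0.1582]
eef_rot: [0.994, -0.078, -0.069, -0.005]
ft_force: [-0.7, -0.8, -3.6]
width: 0.0497
```

{"api": "play_rows", "payload": {
  "commands": [
    [0.03, -0.005, -0.004, 0, 0, 0, 4.2],
    [0, 0, 0, 0, 0, 0, 4.2]
  ]
}}

```text
time: 29.35
ee_pos: [0.5474, 0.0948, 0.1581]
eef_rot: [0.994, -0.078, -0.069, -0.005]
ft_force: [0.3, -0.1, -2.7]
width: 0.0497
```

{"api": "play_rows", "payload": {
  "commands": [
    [0.03, -0.005, -0.004, 0, 0, 0, 4.2],
    [0, 0, 0, 0, 0, 0, 4.2]
  ]
}}

```text
time: 29.6
ee_pos: [0.5477, 0.0948, 0.1581]
eef_rot: [0.994, -0.078, -0.069, -0.005]
ft_force: [-1.2, 0.1, -2.8]
width: 0.0497
```

{"api": "play_rows", "payload": {
  "commands": [
    [0.02, -0.003, -0.003, 0, 0, 0, 4.2],
    [0, 0, 0, 0, 0, 0, 4.2]
  ]
}}

```text
time: 29.85
ee_pos: [0.5479, 0.0948, 0.1581]
eef_rot: [0.994, -0.078, -0.069, -0.005]
ft_force: [0.3, -0.3, -3.2]
width: 0.0497
```

{"api": "play_rows", "payload": {
  "commands": [
    [0.02, -0.003, -0.003, 0, 0, 0, 4.2],
    [0, 0, 0, 0, 0, 0, 4.2]
  ]
}}

```text
time: 30.1
ee_pos: [0.5481, 0.0947, 0.158]
eef_rot: [0.994, -0.078, -0.069, -0.005]
ft_force: [-0.5, 0.2, -2.8]
width: 0.05
```

{"api": "play_rows", "payload": {
  "commands": [
    [0.02, -0.003, -0.003, 0, 0, 0, 4.2],
    [0, 0, 0, 0, 0, 0, 4.2]
  ]
}}

```text
time: 30.35
ee_pos: [0.5483, 0.0947, 0.158]
eef_rot: [0.994, -0.078, -0.069, -0.005]
ft_force: [-0.8, -0.5, -3.7]
width: 0.0498
```

{"api": "play_rows", "payload": {
  "commands": [
    [0.02, -0.003, -0.003, 0, 0, 0, 4.2],
    [0, 0, 0, 0, 0, 0, 4.2]
  ]
}}

```text
time: 30.6
ee_pos: [0.5484, 0.0947, 0.158]
eef_rot: [0.994, -0.078, -0.07, -0.005]
ft_force: [-1.5, -0.4, -3.2]
width: 0.0495
```

{"api": "play_rows", "payload": {
  "commands": [
    [0.02, -0.003, -0.003, 0, 0, 0, 4.2],
    [0, 0, 0, 0, 0, 0, 4.2]
  ]
}}

```text
time: 30.85
ee_pos: [0.5485, 0.0947, 0.1579]
eef_rot: [0.994, -0.078, -0.07, -0.005]
ft_force: [-1.4, -0.0, -1.6]
width: 0.0494
```

{"api": "play_rows", "payload": {
  "commands": [
    [0.02, -0.003, -0.003, 0, 0, 0, 4.2],
    [0, 0, 0, 0, 0, 0, 4.2]
  ]
}}

```text
time: 31.1
ee_pos: [0.5485, 0.0947, 0.1579]
eef_rot: [0.994, -0.078, -0.07, -0.005]
ft_force: [-3.8, -0.6, 0.0]
width: 0.0497
```

```bash
python3 -c "
from h import *
import pickle
rel();c=r.camera('wrist');pickle.dump(c,open('w9.pkl','wb'));h=cv2.cvtColor(c['img'],cv2.COLOR_RGB2HSV)
for v in(195,202,208,215):
    k=np.nonzero((h[v,:,1]>150)&((h[v,:,0]<8)|(h[v,:,0]>172))&(h[v,:,2]>60))[0];k=k[(k>280)&(k<400)];print(v,k.min(),k.max())
rel()"
```

```text
t31.10 p [0.5485 0.0947 0.1579] xang -0.157 x [ 0.978 -0.155 -0.14 ] z [-0.138  0.022 -0.99 ] F [-3.8 -0.6  0. ] w 0.0497 j [-0.51  0.34  0.35  1.63 -0.16  1.33 -0.27]
s 86.9 mm lat(+y) -0.2  up -0.7 F along outward 3.6
195 304 312
202 304 314
208 304 315
215 304 316
t31.15 p [0.5486 0.0947 0.1579] xang -0.157 x [ 0.978 -0.155 -0.14 ] z [-0.138  0.022 -0.99 ] F [-4.8  0.7 -0.1] w 0.0503 j [-0.51  0.34  0.35  1.63 -0.16  1.33 -0.27]
s 86.9 mm lat(+y) -0.2  up -0.7 F along outward 4.8
```

Contact: 4.8 N along the arm at s=86.9, which agrees with the camera estimate, and the collar edge is where expected. Lowering slightly, then releasing.

{"api": "play_rows", "payload": {
  "commands": [
    [0, 0, -0.03, 0, 0, 0, 4.2],
    [0, 0, -0.02, 0, 0, 0, 4.2],
    [0, 0, 0, 0, 0, 0, 4.2],
    [0, 0, 0, 0, 0, 0, 4.2]
  ]
}}

```text
time: 31.65
ee_pos: [0.5485, 0.0948, 0.1576]
eef_rot: [0.994, -0.078, -0.07, -0.005]
ft_force: [-5.9, 0.4, 1.5]
width: 0.0498
```

{"api": "play_rows", "payload": {
  "commands": [
    [0, 0, 0, 0, 0, 0, 5.0],
    [0, 0, 0, 0, 0, 0, 5.2],
    [0, 0, 0, 0, 0, 0, 5.5],
    [0, 0, 0, 0, 0, 0, 6.0],
    [0, 0, 0, 0, 0, 0, 6.6],
    [0, 0, 0, 0, 0, 0, 6.6],
    [0, 0, 0, 0, 0, 0, 6.6]
  ]
}}

```text
time: 32.52
ee_pos: [0.5489, 0.0946, 0.1574]
eef_rot: [0.994, -0.078, -0.069, -0.005]
ft_force: [-0.8, -1.1, -0.6]
width: 0.0652
```

```bash
python3 -c "
from h import *
import pickle
rel();c=r.camera('wrist');pickle.dump(c,open('w10.pkl','wb'));save(c,'w10.png',(200,130,400,330),2.5)"
```

```text
t32.52 p [0.5489 0.0946 0.1574] xang -0.157 x [ 0.978 -0.155 -0.139] z [-0.137  0.022 -0.99 ] F [-0.8 -1.1 -0.6] w 0.0652 j [-0.51  0.34  0.35  1.63 -0.16  1.33 -0.27]
s 86.4 mm lat(+y) -0.2  up -1.1 F along outward 0.5
```

View pics/w10.png

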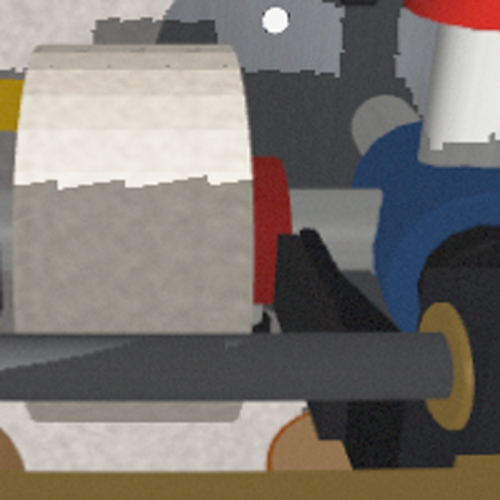

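The roll hangs against the collar and the fingers are clear. Retracting along the tool axis.

{"api": "play_rows", "payload": {
  "commands": [
    [0.07, -0.01, 0.5, 0, 0, 0, 6.6],
    [0.14, -0.022, 1, 0, 0, 0, 6.6],
    [0.14, -0.022, 1, 0, 0, 0, 6.6],
    [0.28, -0.044, 2, 0, 0, 0, 6.6],
    [0.28, -0.044, 2, 0, 0, 0, 6.6],
    [0, 0, 4, 0, 0, 0, 6.6],
    [0, 0, 4, 0, 0, 0, 6.6],
    [-4, 0, 2, 0, 0, 0, 6.6],
    [-5, 0, 0, 0, 0, 0, 6.6],
    [-4, 0, 0, 0, 0, 0, 6.6],
    [0, 0, 0, 0, 0, 0, 6.6],
    [0, 0, 0, 0, 0, 0, 6.6]
  ]
}}

```text
time: 34.08
ee_pos: [0.4285, 0.0931, 0.3231]
eef_rot: [0.995, -0.078, -0.069, -0.006]
ft_force: [0.3, -0.3, -0.4]
width: 0.066
```

```bash
python3 -c "
from h import *
import pickle
st();C=[r.camera(n) for n in('wrist','side','scene')]
pickle.dump(C,open('C11.pkl','wb'))
c,d,s=C
def cr(x,y0,y1,x0,x1): return cv2.resize(x['img'][y0:y1,x0:x1,::-1],(400,300),interpolation=cv2.INTER_CUBIC)
cv2.imwrite('pics/c11.png',np.vstack([np.hstack([cr(d,120,220,180,313),cr(s,130,230,240,373)]),np.hstack([cr(c,0,384,0,512),cr(s,0,384,0,512)])]))
for uv in((308.5,242),): 
    p=onz(s,*uv,.142);print(p)
"
```

```text
t34.08 p [0.4285 0.0931 0.3231] xang -0.157 x [ 0.978 -0.155 -0.138] z [-0.136  0.022 -0.99 ] F [ 0.3 -0.3 -0.4] w 0.0660 j [-0.6  -0.03  0.32  1.67 -0.05  1.63 -0.44]
[0.77430987 0.06131448 0.142     ]
```

```bash
python3 - <<'E'
from h import *
import pickle
c,d,s=pickle.load(open("C11.pkl","rb"));S=pickle.load(open("s3.pkl","rb"))
df=np.abs(s["img"].astype(int)-S["img"].astype(int)).max(2)
print("tree patches diff (orange, blue, far arm):",[df[a:b,x:y].mean().round(1) for a,b,x,y in((180,202,259,276),(184,215,333,355),(218,250,300,320))])
g=cv2.cvtColor(s["img"],cv2.COLOR_RGB2GRAY);G=cv2.cvtColor(S["img"],cv2.COLOR_RGB2GRAY)
for v in(235,239): print(g[v,300:317].tolist(),G[v,300:317].tolist())
# roll in side view: bright, low-saturation silhouette around expected centre
rc=HUB+.0865*U-[0,0,.0017]
x,y=proj(d,rc);print("side roll centre exp",x,y,"inner/outer face exp",proj(d,rc-.025*U),proj(d,rc+.025*U))
h=cv2.cvtColor(d["img"],cv2.COLOR_RGB2HSV)
for v in range(int(y)-16,int(y)+17,4): print(v,[tuple(int(k) for k in d["img"][v,u]) for u in range(int(x)-14,int(x)+18,4)])
W=c["img"];print("wrist exp: roll c top",proj(c,rc+[0,0,.05]),"nose",proj(c,HUB+.155*U),"collar",proj(c,HUB+.055*U))
u,v=proj(c,HUB+.14*U).astype(int);print(cv2.cvtColor(W,cv2.COLOR_RGB2GRAY)[v-20:v+21,u].tolist(),u,v)
v=proj(c,HUB+.055*U+[0,0,.015]).astype(int)[1]; hh=cv2.cvtColor(W,cv2.COLOR_RGB2HSV)
for q in(v-8,v,v+5):
  k=np.nonzero((hh[q,:,1]>150)&((hh[q,:,0]<8)|(hh[q,:,0]>172))&(hh[q,:,2]>60))[0];print(q,k[[0,-1]] if len(k) else None,W[q,k[0]-6:k[0]+1].tolist() if len(k) else"")
E
```

```text
tree patches diff (orange, blue, far arm): [np.float64(4.1), np.float64(2.2), np.float64(2.0)]
[34, 57, 89, 123, 150, 173, 185, 193, 193, 192, 179, 141, 87, 71, 72, 72, 72] [37, 57, 90, 122, 152, 173, 187, 193, 193, 193, 181, 142, 90, 70, 72, 73, 74]
[34, 50, 73, 107, 143, 168, 186, 202, 205, 197, 187, 161, 112, 81, 111, 161, 188] [35, 52, 75, 108, 143, 168, 188, 202, 204, 198, 189, 161, 113, 82, 112, 163, 189]
side roll centre exp 230.70483718616575 164.464144153663 inner/outer face exp [237.98779225 165.31184297] [223.39173247 163.61393935]
148 [(160, 157, 152), (162, 159, 154), (163, 160, 155), (146, 143, 139), (142, 139, 136), (139, 137, 134), (137, 134, 130), (64, 80, 123)]
152 [(163, 159, 155), (163, 159, 155), (164, 159, 152), (220, 215, 202), (221, 216, 203), (221, 216, 203), (184, 179, 169), (88, 98, 119)]
156 [(164, 161, 156), (165, 161, 157), (162, 156, 147), (211, 204, 190), (215, 208, 193), (216, 210, 196), (177, 172, 164), (99, 104, 113)]
160 [(166, 167, 162), (150, 150, 145), (173, 168, 156), (191, 185, 172), (194, 188, 174), (195, 189, 176), (176, 122, 114), (154, 145
[... 703 characters left out ...]
wrist exp: roll c top [389.71672683 161.70808472] nose [318.02000836 152.73405301] collar [404.38170838 153.19453633]
[204, 205, 205, 134, 195, 127, 111, 107, 109, 111, 109, 108, 142, 163, 175, 184, 192, 201, 207, 218, 229, 233, 225, 221, 215, 210, 208, 196, 110, 108, 107, 99, 102, 99, 99, 100, 101, 98, 94, 95, 91] 331 152
147 [509 511] [[113, 97, 93], [110, 92, 90], [102, 85, 82], [95, 72, 72], [97, 67, 64], [91, 48, 44], [90, 20, 24]]
155 [511 511] [[219, 218, 216], [216, 218, 215], [217, 217, 214], [151, 151, 148], [117, 118, 116], [114, 109, 106], [91, 32, 24]]
160 [510 511] [[205, 206, 199], [203, 204, 201], [206, 207, 202], [205, 205, 201], [151, 150, 148], [108, 97, 96], [87, 30, 22]]
```

```bash
python3 -c "
from bench import r
print(r.close_job())"
```

```text
the job is handed in; nothing more can be done
None
```

I turned the tree, hung the white roll on the empty arm at the yellow mark against its red stop collar, and handed the job in at about 34 s. The hand-in gives no verdict.

- **Turning the tree:** I pushed the empty arm nearest the mark about 1.33 rad counter-clockwise with shut fingers. It ended at about 2.98 rad, against 2.987 rad for the mark. The force readings I took while pushing were about 5 N or less.
- **Hanging the roll:** I gripped it from above, tilted it to match the arm's rise and slid it on with almost no force. I then felt for the collar in steps of a fraction of a millimetre. Contact came at roll centre 86.9 mm from the hub, agreeing with a camera estimate of 87.5 mm. The push along the arm reached about 6 N, below the 12 N at which the collar slips. After that I lowered the roll 0.5 mm, opened the fingers and drew them straight up.
- **Last checks:**
  - The scene images before and after hanging show no movement of the tree.
  - In the side view the roll fills its expected place, with the red collar right beside its inner face.
  - The gripper was about 0.32 m up, away from the tree, with the force reading near zero.

**What I couldn't confirm:** The picture limit blocked the final image, so the last checks are from pixel values only. Two early visual guesses at the collar position were about 10 mm too far out. I dropped them in favour of the later fit and the felt contact. I did not measure the bystanders again at the end; every move was planned to clear them.

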